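Open the fallout sampler and load its witness plate

TASK

Open the round metal sampling pot: lift its loose lid off by the knob and lay it, knob up, flat inside the shallow round dish, leaving it there. Then pick up the witness-plate carrier by its grip bar and seat it fully down, flat and square, in the rectangular pocket inside the open pot (either way round). Set both down gently rather than dropping them, never tip the lid over, and leave the bottle, the filter and the petri dishes where they stand.

Things in the scene. Friction and masses are not known exactly. Their poses are not given: they have to be found in the camera images.
- pot: Round metal sampling pot fixed to the bench, outer diameter 160 mm, wall 4 mm, rim 50 mm above the bench, open at the top under the lid. Inside stands a white block (100 x 80 mm, its top 24 mm above the bench) with a rectangular pocket. Origin: centre of the pot's underside, on the bench; z up; x along the pocket's long side.
- pocket (a point): Centre of the floor of the pocket in the pot, 14 mm above the bench. The pocket is 68 mm (along x) by 48 mm (along y), 10 mm deep, with 2 mm chamfers at its mouth. Axes as those of the pot. Hidden by the lid at the start.
- lid: Loose round metal lid lying on the pot at the start, 0.2 to 0.4 kg. Origin: centre of its underside; z up through the knob. From the origin upward: a locating step of 146 mm diameter, 4 mm thick, that drops inside the pot's rim; a flange of 166 mm diameter, 4 mm thick, that lies on the rim; a stem of 16 mm diameter, 8 mm high; a black knob of 28 mm diameter, 22 mm high. Total height 38 mm.
- lid_knob (a point): Centre of the top of the lid's knob, 38 mm above the lid's origin (84 mm above the bench while the lid is on the pot), 30 mm above the lid's flat top.
- dish: Shallow round white dish fixed to the bench, outer diameter 208 mm at the foot and 212 mm at the rim, wall 4 mm, rim 14 mm high, flat floor 4 mm above the bench, inside diameter about 200 mm. Origin: centre of its underside, on the bench.
- carrier: Loose witness-plate carrier, about 0.12 kg: a flat metal plate 64 mm (along x) by 44 mm (along y), 10 mm thick (its lowest 3 mm 2 mm smaller all round), with a black upright grip bar in the middle of its top, 40 mm long along x, 12 mm thick along y, 24 mm high. Origin: centre of its underside; z up. Lies flat on the bench at the start.
- carrier_grip (a point): Centre of the top of the carrier's grip bar, 34 mm above the carrier's origin.
- bottle: Bystander: white bottle with a cap, 60 mm diameter, 105 mm high, standing on the bench. Origin: centre of its underside.
- filter: Bystander: grey filter cartridge with a nipple on top, 54 mm diameter, 84 mm high, standing on the bench. Origin: centre of its underside.
- petri: Bystander: stack of two clear petri dishes, one piece, 92 mm diameter, 36 mm high. Origin: centre of its underside.
Mind the look-alikes: they are no part of the job. Several things have the shape of the carrier; the one meant has the colours described above.

How it is judged:
By the outcome, as a careful person would: the job done as asked, in the order asked, and still so for the second after the job is handed in, with the robot touching nothing.
It also fails if it takes over 64 s, if anything falls off the work surface, if the arm or the gripper's body presses on something with over 40 N, if the wrist force passes 120 N, or if a joint passes its speed limit or range.

ROBOT

A 6-joint arm with a two-finger parallel gripper is mounted at the origin on the work surface. World frame = base frame: x ahead of the robot, y to its left, z up, the work surface at z = 0. Lengths are in m, angles in rad, forces in N, time in s.
With the tool pointing down it reaches from about 0.225 to 0.875 m from the base axis. Payload 3.4 kg.
Tool frame: the origin (TCP) lies midway between the tips of the shut fingers; the grasp point (between the pads) lies 19 mm behind it (manip.grip_point_offset is the distance from the TCP to the grasp point, in m); z points along the fingers, y is the line along which they close (so a half turn about z gives the same grasp; the last joint's range is limited). The gripper opens to 85 mm and grips with 20 to 120 N. Pads are 22 mm wide; open, the fingers measure 114 mm over their backs; the gripper's body (76 mm by 85 mm) begins 54 mm behind the grasp point. The pads swing forward as they close: fully open they stand 13 mm farther back than shut.
Start: joints at [-1.389, 0.276, 1.505, -0, 1.361, -0.121], TCP at [0.171, -0.549, 0.231] pointing down, gripper open.
Joint ranges: [-2.89, 2.89], [-0.75, 2.08], [0.22, 2.7], [-1.18, 4.32], [0.11, 2.71], [-2.7, 2.7]. Speed limits (rad/s): [2.57, 2.57, 3.14, 3.14, 3.14, 3.14].

INTERFACE

Orientations are given as a unit quaternion [w, x, y, z].
In Python, from rig import manip gives the robot as it stands.
- The arm moves only by the shell command python3 -m handwheel 'ROWS' [FORCE]. ROWS is JSON, a list of rows, each an object with "translation": the shift along the tool's x, y, z in m, a list of three; "angular": the turn, a rotation vector about the tool's x, y, z in degrees, a list of three; "hand": the closure, from 0 (fully open) to 1 (shut). A call has 1 to 10 rows; each row shifts and turns the commanded pose from where the row before left it, along the tool's axes as they then stand; what a row does not reach is not made up. A row lasts 1/12 s, in which the tool goes at most 41.7 mm and 7.16 degrees, less where a joint would pass 70% of its speed; a pose out of reach is approached as far as the arm can. A call with a gripper value outside its range is refused whole. The fingers move at their own pace and stop on an object; FORCE is the grip in N (left out, the last holds). Time passes only in rows, so rows that do not move let the fingers close. It gives the time, the measured TCP pose, the force, the opening and the grip force at its end, in the units of the state.
- manip.get_state(): the state, without advancing time (a new reading comes with each control period).
- manip.get_image(name): name is "side" or "top" or "wrist"; returns the picture (384x512x3 uint8, red, green, blue); there is no depth.
- manip.camera_info(name): a dict with "camera_matrix" (3x3 intrinsics, pixels), "eye" and "orientation" of the camera in the world; the wrist camera has in their place "tool_from_camera" (4x4, takes a point from camera to tool coordinates, whose origin is the TCP and whose axes are the flange's). Camera axes: x right, y down, z forward; pixel columns grow to the right and rows downward; lengths in m; the calibration is good to about 2 mm. A picture is of the moment at which its call begins: read the wrist's pose just before it. camera_info takes no time and is no camera call.
- manip.sign_off(): hands the job in; it is judged then, once.
The state is a dict: "clock": time; "qpos": joint angles; "qd": joint speeds; "effort": joint torques, N m; "position": TCP position; "ee_rot": TCP orientation; "contact_force": force on the tool from outside, world axes, zero at the start; "moment": the same for the moment, N m; "width": finger opening in m; "gripper_force": force on a finger pad.
Only numpy, scipy, OpenCV 4.12 (cv2) and the standard library are available. Lean on these libraries where they do the work, as an engineer would, in place of code of your own. Each camera call takes 0.05 s, during which the arm holds its last target. There are 200 camera calls.

## Working session

There is one attempt and no reset: what is moved stays moved. The work goes in short steps, Python scripts to look and compute and a shell command to move; the robot and the scene stay as the last step left them, time stands still between calls to the robot, and variables do not carry over. Pictures are saved under pics/ and viewed, at most 10 in all, crops included, and the job is handed in when it is done.

```bash
mkdir -p pics; cat > h.py <<'E'
import numpy as np, cv2
from scipy.spatial.transform import Rotation as R
from rig import manip
def rot(q): return R.from_quat([q[1],q[2],q[3],q[0]]).as_matrix()
def cam(n,st=None):
    c=manip.camera_info(n); K=np.array(c["camera_matrix"])
    if n=="wrist":
        st=st or manip.get_state(); T=np.eye(4); T[:3,:3]=rot(st["ee_rot"]); T[:3,3]=st["position"]
        T=T@np.array(c["tool_from_camera"]); return K,T[:3,:3],T[:3,3]
    o=np.array(c["orientation"]); return K,(rot(o) if o.size==4 else o),np.array(c["eye"])
def onplane(C,uv,z):
    K,M,e=C; d=M@np.linalg.inv(K)@np.array([uv[0],uv[1],1.]); return e+d*(z-e[2])/d[2]
def proj(C,p):
    K,M,e=C; q=K@(M.T@(np.array(p)-e)); return q[:2]/q[2]
def tri(obs):
    A=np.zeros((3,3));b=np.zeros(3)
    for C,uv in obs:
        K,M,e=C; d=M@np.linalg.inv(K)@np.array([uv[0],uv[1],1.]); d/=np.linalg.norm(d); P=np.eye(3)-np.outer(d,d); A+=P;b+=P@e
    p=np.linalg.solve(A,b); return p,[proj(C,p)-uv for C,uv in obs]
def snap(n,f):
    im=manip.get_image(n); cv2.imwrite("pics/"+f,im[:,:,::-1]); return im
E
python3 - <<'E'
from h import *
a=snap("top","top0.png"); b=snap("side","side0.png")
for n in("top","side","wrist"):print(n,manip.camera_info(n))
s=manip.get_state(); print(s); print(rot(s["ee_rot"]))
E
```

```text
top {'camera_matrix': array([[360.53692913,   0.        , 255.94924047],
       [  0.        , 360.53692913, 188.40012205],
       [  0.        ,   0.        ,   1.        ]]), 'eye': array([0.40210949, 0.04574421, 0.93830827]), 'orientation': array([ 0.07290998, -0.70283209,  0.70436316, -0.06770321])}
side {'camera_matrix': array([[466.32107067,   0.        , 253.31411627],
       [  0.        , 466.32107067, 188.17802381],
       [  0.        ,   0.        ,   1.        ]]), 'eye': array([ 0.43945964, -0.92789427,  0.61253819]), 'orientation': array([-0.51723334,  0.85339541, -0.05794638,  0.02877787])}
wrist {'camera_matrix': array([[322.4509294 ,   0.        , 254.03287291],
       [  0.        , 322.4509294 , 194.26624311],
       [  0.        ,   0.        ,   1.        ]]), 'tool_from_camera': array([[-1.87736334e-04, -9.54620089e-01, -2.97826207e-01,
         7.53479641e-02],
       [ 9.99999935e-01, -2.70900938e-04,  2.37961448e-04,
         8.27515109e-04],
       [-3.07844178e-04, -2.97826143e-01,  9.54620078e-01,
        -1.42771321e-01],
       [ 0.00000000e+00,  0.0000
[... 220 characters left out ...]
e-03, -8.46982156e-04, -4.44327930e-03,  4.22263837e-05,
       -1.14584346e-03,  6.79479691e-04]), 'effort': array([ 6.71250364e-04, -4.17699909e+01, -2.46404672e+01, -2.50312060e-04,
        5.78254097e-03, -1.75342556e-06]), 'position': array([ 0.17138403, -0.54837644,  0.23050785]), 'ee_rot': array([-8.39533556e-04,  9.88563442e-01,  1.50803237e-01, -1.63102913e-05]), 'contact_force': array([ 0.05383563, -0.33793557, -0.28318667]), 'moment': array([0.00028003, 0.0319025 , 0.01866743]), 'gripper_force': 0.0, 'width': 0.08545248460188988}
[[ 9.54516767e-01  2.98157107e-01 -2.85456271e-04]
 [ 2.98157161e-01 -9.54515358e-01  1.65494507e-03]
 [ 2.20961240e-04 -1.66478365e-03 -9.99998590e-01]]
```

View pics/top0.png

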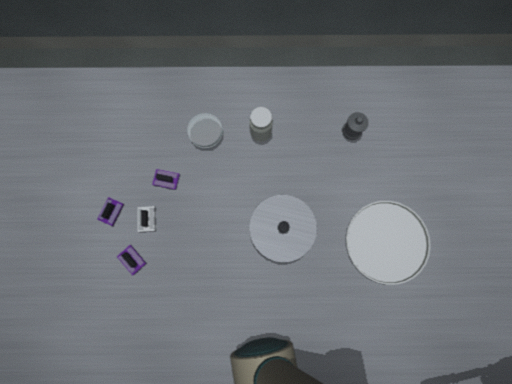

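View pics/side0.png

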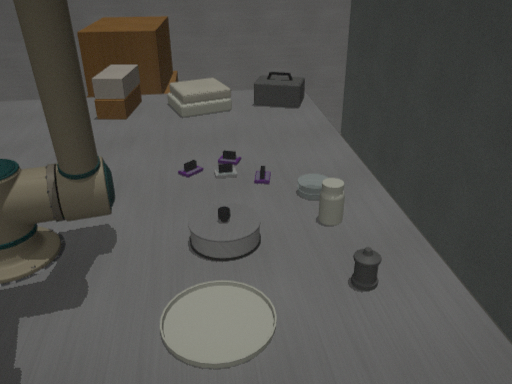

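Top view: the lid knob is at (284,228) and the dish at (388,242). The carrier-shaped things are purple ones at (166,179), (110,211) and (131,260), and one silver/white at (147,219). The silver one fits "metal plate, black bar". In the side view the knob is at (224,214), the dish at (219,320) and the silver carrier at (226,171).

```bash
python3 - <<'E'
from h import *
T=cam("top");S=cam("side")
t=cv2.imread("pics/top0.png");s=cv2.imread("pics/side0.png")
cv2.imwrite("pics/crop.png",np.hstack([cv2.resize(t[165:285,85:185],(400,480),interpolation=2),cv2.resize(s[145:190,170:280],(400,480*45*1//120*1+0),interpolation=2) if 0 else cv2.copyMakeBorder(cv2.resize(s[145:190,170:280],(400,164),interpolation=2),0,316,0,0,0)]))
def blob(im,x0,x1,y0,y1,f):
    g=f(im[y0:y1,x0:x1].astype(int)).astype(np.uint8); n,l,st,c=cv2.connectedComponentsWithStats(g); k=1+np.argmax(st[1:,4]); return c[k]+[x0,y0],st[k,4], np.argwhere(l==k)[:,::-1]+[x0,y0]
dark=lambda a:a.max(2)<60
kt=blob(t,270,300,213,243,dark); ks=blob(s,210,240,203,224,dark); print("knob",kt[:2],ks[:2],tri([(T,kt[0]),(S,ks[0])]))
ct=blob(t,136,158,204,234,dark); cs=blob(s,215,238,162,180,dark); print("grip",ct[:2],cs[:2],tri([(T,ct[0]),(S,cs[0])]))
m=cv2.minAreaRect(ct[2].astype(np.float32));print(m)
# lid & dish ellipses
def circ(im,x0,x1,y0,y1,C,z,th):
    g=(cv2.cvtColor(im,6)[y0:y1,x0:x1]>th).astype(np.uint8); n,l,st,c=cv2.connectedComponentsWithStats(g);k=1+np.argmax(st[1:,4]); cs,_=cv2.findContours((l==k).astype(np.uint8),0,1); p=max(cs,key=len)[:,0]+[x0,y0]
    w=np.array([onplane(C,q,z)[:2] for q in p]); return cv2.minEnclosingCircle(w.astype(np.float32)), cv2.fitEllipse(w.astype(np.float32)*1000)
for th in(150,170): print("dish",circ(t,335,440,190,295,T,.014,th))
print("dishside",circ(s,150,290,275,365,S,.014,150))
for th in(130,140): print("lid",circ(t,240,330,185,272,T,.054,th))
for n,p in dict(bottle=(261,115),filt=(358,121),petri=(205,128)).items(): print(n,onplane(T,p,.08))
E
```

```text
knob (array([283.17721519, 226.96202532]), np.int32(79)) (array([223.50909091, 213.95757576]), np.int32(165)) (array([ 0.48325706, -0.01327824,  0.06990502]), [array([-0.00409697, -0.25136163]), array([-0.26164131,  0.04151084])])
grip (array([144.32142857, 218.14285714]), np.int32(84)) (array([225.18965517, 167.26724138]), np.int32(116)) (array([0.51136152, 0.33763395, 0.02286165]), [array([ 0.01125811, -0.42925686]), array([-0.36087382,  0.06143238])])
((144.5, 218.0), (14.0, 5.0), 90.0)
dish (((0.4519157409667969, -0.2813796401023865), 0.10575734078884125), ((452.8966064453125, -277.4681396484375), (197.25326538085938, 205.1465301513672), 47.884883880615234))
dish (((0.4504106044769287, -0.27639123797416687), 0.09900496900081635), ((450.7321472167969, -276.7855529785156), (191.59349060058594, 195.0834197998047), 176.96551513671875))Traceback (most recent call last):
  File "<stdin>", line 16, in <module>
  File "<stdin>", line 13, in circ
    return _wrapfunc(a, 'argmax', axis=axis, out=out, **kwds)
    return bound(*args, **kwds)
ValueError: attempt to get argmax of an empty sequence
```

View pics/crop.png

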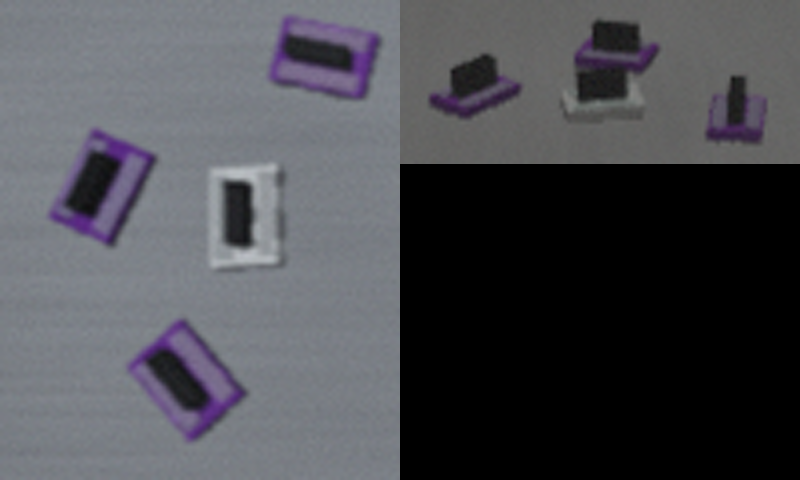

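Crop: silver plate with black bar at crop (245,215), which is top pixel (146,219). The others are purple, so the silver one is the carrier. Next: square the tool and go above the lid.

```bash
python3 -m handwheel '[{"translation":[0,0,0],"angular":[0,0,5.8],"hand":0},{"translation":[0,0,0],"angular":[0,0,5.8],"hand":0},{"translation":[0,0,0],"angular":[0,0,5.7],"hand":0},{"translation":[0.0195,-0.0334,0],"angular":[0,0,0],"hand":0},{"translation":[0.0195,-0.0334,0],"angular":[0,0,0],"hand":0},{"translation":[0.0195,-0.0334,0],"angular":[0,0,0],"hand":0},{"translation":[0.0195,-0.0334,0],"angular":[0,0,0],"hand":0},{"translation":[0.0195,-0.0334,0],"angular":[0,0,0],"hand":0},{"translation":[0.0195,-0.0334,0],"angular":[0,0,0],"hand":0},{"translation":[0.0195,-0.0334,0],"angular":[0,0,0],"hand":0}]' 60
python3 -m handwheel '[{"translation":[0.0195,-0.0334,0],"angular":[0,0,0],"hand":0},{"translation":[0.0195,-0.0334,0],"angular":[0,0,0],"hand":0},{"translation":[0.0195,-0.0334,0],"angular":[0,0,0],"hand":0},{"translation":[0.0195,-0.0334,0],"angular":[0,0,0],"hand":0},{"translation":[0.0195,-0.0334,0],"angular":[0,0,0],"hand":0},{"translation":[0.0195,-0.0334,0],"angular":[0,0,0],"hand":0},{"translation":[0.0195,-0.0334,0],"angular":[0,0,0],"hand":0},{"translation":[0.0195,-0.0334,0],"angular":[0,0,0],"hand":0},{"translation":[0.0195,-0.0334,0],"angular":[0,0,0],"hand":0},{"translation":[0,0,0],"angular":[0,0,0],"hand":0}]'
python3 - <<'E'
from h import *
s=manip.get_state(); print(s["position"],rot(s["ee_rot"]),s["qpos"])
snap("wrist","w1.png")
print(proj(cam("wrist",s),(.483,-.013,.084)))
E
```

```text
clock: 0.93
position: [0.3081, -0.313, 0.231]
ee_rot: [-0.0, 1.0, 0.0, -0.0]
contact_force: [0.9, -0.3, 0.6]
width: 0.0849
gripper_force: 0.0
clock: 1.77
position: [0.4858, -0.0084, 0.231]
ee_rot: [-0.002, 1.0, 0.003, 0.001]
contact_force: [0.7, -0.0, -0.3]
width: 0.0853
gripper_force: 0.0
[ 0.48580934 -0.00841713  0.2309675 ] [[ 0.99997344  0.00693103  0.00225421]
 [ 0.00692183 -0.99996779  0.0040626 ]
 [ 0.00228229 -0.00404689 -0.99998921]] [-0.16396506  0.14010342  1.68620017  0.00452476  1.31373074  1.39875776]
[258.41619216 182.40641517]
```

View pics/w1.png

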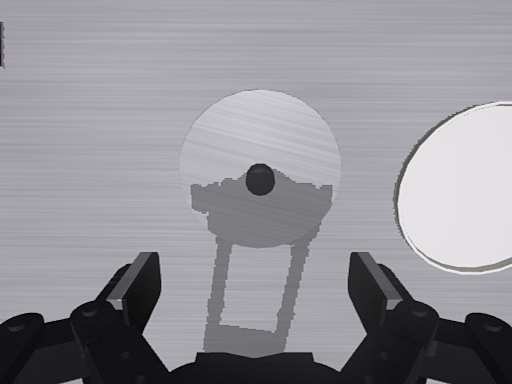

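Wrist view: the knob is at (260,179), about where predicted. The lid disc is centred near (261,169), and the dish is at right. I'll go lower for a second measurement.

```bash
python3 - <<'E'
from h import *
s=manip.get_state();print(s["position"],s["ee_rot"])
np.savez("o1.npz",p=s["position"],q=s["ee_rot"],im=manip.get_image("wrist"))
E
python3 -m handwheel '[{"translation":[-0.001,0.002,0.03],"angular":[0,0,0],"hand":0.2},{"translation":[-0.001,0.002,0.03],"angular":[0,0,0],"hand":0.2},{"translation":[0,0,0.02],"angular":[0,0,0],"hand":0.2},{"translation":[0,0,0],"angular":[0,0,0],"hand":0.2},{"translation":[0,0,0],"angular":[0,0,0],"hand":0.2},{"translation":[0,0,0],"angular":[0,0,0],"hand":0.2}]'
cat > m.py <<'E'
from h import *
def blob(im,x0,x1,y0,y1,f):
    g=f(im[y0:y1,x0:x1].astype(int)).astype(np.uint8); n,l,st,c=cv2.connectedComponentsWithStats(g); k=1+np.argmax(st[1:,4]); return c[k]+[x0,y0],st[k], np.argwhere(l==k)[:,::-1]+[x0,y0]
E
python3 - <<'E'
from m import *
o=np.load("o1.npz"); A=cam("wrist",dict(position=o["p"],ee_rot=o["q"]))
s=manip.get_state(); im=snap("wrist","w2.png"); B=cam("wrist",s)
print(s["position"],rot(s["ee_rot"])[:,2],s["width"])
d=lambda a:a.max(2)<60
a=blob(o["im"],225,300,150,215,d)
pb=proj(B,(.483,-.013,.084)).astype(int); b=blob(im,pb[0]-45,pb[0]+45,pb[1]-45,pb[1]+45,d)
print(a[:2],b[:2],pb)
# top of knob: circle fit of far half
print(tri([(A,a[0]),(B,b[0])]))
for C,q in((A,a),(B,b)):print(onplane(C,q[0],.084))
E
```

```text
[ 0.484045   -0.01124398  0.23076822] [-4.29453101e-04  9.99994503e-01  3.28383045e-03 -1.64183473e-04]
clock: 2.37
position: [0.4816, -0.0193, 0.1524]
ee_rot: [0.0, 1.0, -0.0, 0.001]
contact_force: [0.6, -0.7, 0.1]
width: 0.0684
gripper_force: 0.0
[ 0.4816333  -0.01928173  0.15244341] [ 1.82639811e-03 -6.69138899e-04 -9.99998108e-01] 0.06838170009068578
(array([256.63071895, 178.14052288]), array([ 18,  12,  28,  31, 612], dtype=int32)) (array([245.77490196, 201.15058824]), array([  29,   20,   38,   43, 1275], dtype=int32)) [243 205]
(array([ 0.48074196, -0.01450053,  0.06702903]), [array([-0.26404504, -0.13212091]), array([0.34824902, 0.17061745])])
[ 0.48499102 -0.01460127  0.084     ]
[ 0.48653472 -0.01468782  0.084     ]
```

```bash
python3 -m handwheel '[{"translation":[0.0025,-0.0047,0.02],"angular":[0,0,0],"hand":0.2},{"translation":[0,0,0.03],"angular":[0,0,0],"hand":0.2},{"translation":[0,0,0.025],"angular":[0,0,0],"hand":0.2},{"translation":[0,0,0.016],"angular":[0,0,0],"hand":0.2},{"translation":[0,0,0],"angular":[0,0,0],"hand":0.2},{"translation":[0,0,0],"angular":[0,0,0],"hand":0.2},{"translation":[0,0,0],"angular":[0,0,0],"hand":0.2}]'; python3 - <<'E'
from h import *
s=manip.get_state();print(s["position"],s["contact_force"],s["width"],s["qd"])
snap("wrist","w3.png")
E
```

```text
clock: 3.0
position: [0.4852, -0.0139, 0.062]
ee_rot: [0.0, 1.0, 0.0, 0.002]
contact_force: [-0.3, 0.3, 1.0]
width: 0.0683
gripper_force: 0.0
[ 0.48520802 -0.01393114  0.06201266] [-0.33582388  0.26614223  1.00472154] 0.06826207830512003 [ 0.00216865 -0.00831143 -0.00343034 -0.00086405 -0.0052002   0.0002021 ]
```

View pics/w3.png

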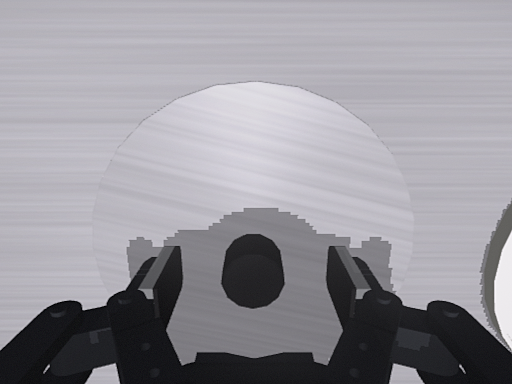

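The knob at (253,275) stands centred between the pads. Close and lift.

```bash
python3 -m handwheel '[{"translation":[0,0,0],"angular":[0,0,0],"hand":1},{"translation":[0,0,0],"angular":[0,0,0],"hand":1},{"translation":[0,0,0],"angular":[0,0,0],"hand":1},{"translation":[0,0,0],"angular":[0,0,0],"hand":1},{"translation":[0,0,0],"angular":[0,0,0],"hand":1},{"translation":[0,0,0],"angular":[0,0,0],"hand":1},{"translation":[0,0,0],"angular":[0,0,0],"hand":1},{"translation":[0,0,0],"angular":[0,0,0],"hand":1}]' 60
python3 -m handwheel '[{"translation":[0,0,-0.003],"angular":[0,0,0],"hand":1},{"translation":[0,0,-0.006],"angular":[0,0,0],"hand":1},{"translation":[0,0,-0.012],"angular":[0,0,0],"hand":1},{"translation":[0,0,-0.015],"angular":[0,0,0],"hand":1},{"translation":[0,0,-0.015],"angular":[0,0,0],"hand":1},{"translation":[0,0,-0.015],"angular":[0,0,0],"hand":1},{"translation":[0,0,-0.01],"angular":[0,0,0],"hand":1},{"translation":[0,0,-0.004],"angular":[0,0,0],"hand":1},{"translation":[0,0,0],"angular":[0,0,0],"hand":1},{"translation":[0,0,0],"angular":[0,0,0],"hand":1}]'
python3 - <<'E'
from h import *
s=manip.get_state();print(s["position"],rot(s["ee_rot"]),s["contact_force"],s["moment"])
T=cam("top")
im=snap("top","top2.png"); w=snap("wrist","w4.png")
# dish inner rim fit: white pixels
g=(cv2.cvtColor(im[:,:,::-1].copy(),6)[190:300,335:445]>165).astype(np.uint8); n,l,st,c=cv2.connectedComponentsWithStats(g);k=1+np.argmax(st[1:,4]);print(st[k]);cs,_=cv2.findContours((l==k).astype(np.uint8),0,1);p=max(cs,key=len)[:,0]+[335,190]
for z in(.004,.014):
  q=np.array([onplane(T,x,z)[:2] for x in p]);A=np.c_[2*q,np.ones(len(q))];r=np.linalg.lstsq(A,(q**2).sum(1),rcond=None)[0];print(z,r[:2],np.sqrt(r[2]+r[0]**2+r[1]**2))
E
```

```text
clock: 3.72
position: [0.484, -0.0134, 0.0613]
ee_rot: [0.0, 1.0, 0.0, 0.001]
contact_force: [-1.7, 0.5, 5.1]
width: 0.0263
gripper_force: 58.6
clock: 4.55
position: [0.483, -0.0135, 0.1399]
ee_rot: [0.0, 1.0, 0.0, -0.0]
contact_force: [-0.4, 0.6, -3.8]
width: 0.0263
gripper_force: 59.3
[ 0.48298276 -0.01346285  0.13993698] [[ 9.99999270e-01  8.48983408e-04 -8.59305006e-04]
 [ 8.48971206e-04 -9.99999640e-01 -1.45649548e-05]
 [-8.59317061e-04  1.38354189e-05 -9.99999631e-01]] [-0.42686638  0.63024655 -3.81233664] [ 4.41704153e-02  6.52496871e-03 -6.41709437e-05]
[  20   11   71   81 4522]
0.004 [ 0.45370982 -0.28658698] 0.09699156915854276
0.014 [ 0.45315753 -0.28303001] 0.09595345816115337
```

View pics/w4.png

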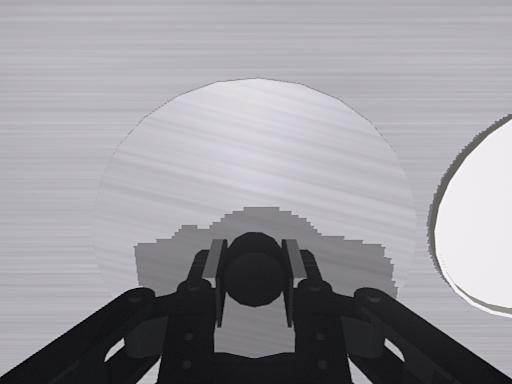

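The lid is held (3.8 N) with its knob at (255,270) and looks level. Carry it over the dish.

```bash
python3 -m handwheel '[{"translation":[-0.001,0.010,0],"angular":[0,0,0],"hand":1},{"translation":[-0.002,0.02,0],"angular":[0,0,0],"hand":1},{"translation":[-0.004,0.033,0],"angular":[0,0,0],"hand":1},{"translation":[-0.004,0.033,0],"angular":[0,0,0],"hand":1},{"translation":[-0.004,0.033,0],"angular":[0,0,0],"hand":1},{"translation":[-0.004,0.033,0],"angular":[0,0,0],"hand":1},{"translation":[-0.004,0.033,0],"angular":[0,0,0],"hand":1},{"translation":[-0.004,0.033,0],"angular":[0,0,0],"hand":1},{"translation":[-0.003,0.022,0],"angular":[0,0,0],"hand":1},{"translation":[-0.002,0.013,0],"angular":[0,0,0],"hand":1}]'
python3 -m handwheel '[{"translation":[0,0,0],"angular":[0,0,0],"hand":1},{"translation":[0,0,0],"angular":[0,0,0],"hand":1},{"translation":[0,0,0.02],"angular":[0,0,0],"hand":1},{"translation":[0,0,0.03],"angular":[0,0,0],"hand":1},{"translation":[0,0,0.02],"angular":[0,0,0],"hand":1},{"translation":[0,0,0.01],"angular":[0,0,0],"hand":1},{"translation":[0,0,0],"angular":[0,0,0],"hand":1},{"translation":[0,0,0],"angular":[0,0,0],"hand":1}]'
python3 - <<'E'
from h import *
s=manip.get_state();print(s["position"],rot(s["ee_rot"])[:,2],s["contact_force"])
W=cam("wrist",s)
w=snap("wrist","w5.png"); sd=snap("side","side2.png")
cv2.imwrite("pics/c5.png",np.vstack([cv2.resize(w,(512,384))[:,:,::-1],cv2.resize(sd[210:370,120:320],(512,384//2+24))[:,:,::-1]])[:600])
E
```

```text
clock: 5.48
position: [0.4508, -0.2801, 0.1396]
ee_rot: [0.001, 1.0, -0.001, -0.0]
contact_force: [0.7, -0.4, -1.9]
width: 0.026
gripper_force: 59.6
clock: 6.15
position: [0.452, -0.2756, 0.0604]
ee_rot: [-0.0, 1.0, 0.001, -0.0]
contact_force: [0.5, -0.5, -2.0]
width: 0.026
gripper_force: 59.6
[ 0.45199717 -0.27564872  0.06040471] [-3.40456817e-04  5.22604157e-04 -9.99999805e-01] [ 0.46571104 -0.46269519 -1.9661156 ]
```

View pics/c5.png

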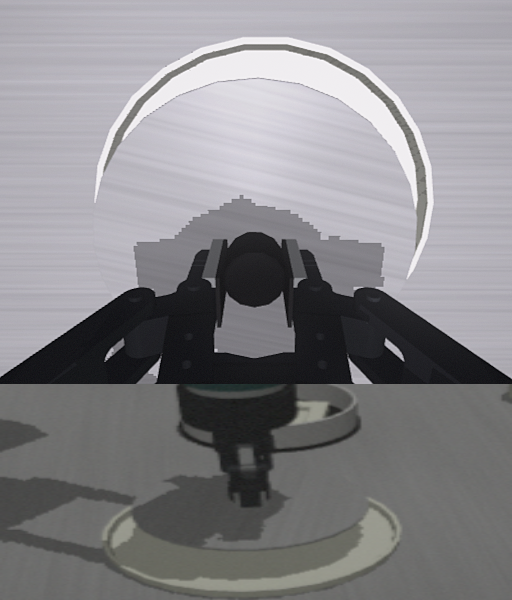

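Wrist view: the dish rim spans columns 95–432 (centre about 263) and the lid 94–416 (centre 255), so I'll shift about 4 mm in +tool y. The side view shows the lid level over the dish. Lower gently.

```bash
python3 - <<'E'
from h import *
s=manip.get_state();C=cam("wrist",s)
for c in((.4515,-.277),(.452,-.281)): print([proj(C,(c[0]+dx,c[1]+dy,.014)).round() for dx,dy in((.106,0),(0,.106),(0,-.106))])
E
python3 -m handwheel '[{"translation":[0,0.004,0.01],"angular":[0,0,0],"hand":1},{"translation":[0,0,0.015],"angular":[0,0,0],"hand":1},{"translation":[0,0,0.007],"angular":[0,0,0],"hand":1},{"translation":[0,0,0.003],"angular":[0,0,0],"hand":1},{"translation":[0,0,0.002],"angular":[0,0,0],"hand":1},{"translation":[0,0,0.001],"angular":[0,0,0],"hand":1},{"translation":[0,0,0],"angular":[0,0,0],"hand":1},{"translation":[0,0,0],"angular":[0,0,0],"hand":1},{"translation":[0,0,0],"angular":[0,0,0],"hand":1}]'
```

```text
[array([253.,  37.]), array([ 85., 221.]), array([419., 221.])]
[array([260.,  36.]), array([ 92., 220.]), array([426., 220.])]
clock: 7.0
position: [0.4521, -0.2808, 0.0227]
ee_rot: [0.0, 1.0, 0.0, 0.0]
contact_force: [0.8, 0.0, -3.3]
width: 0.0264
gripper_force: 59.6
```

```bash
for i in 1 2; do python3 -m handwheel '[{"translation":[0,0,0.0012],"angular":[0,0,0],"hand":1},{"translation":[0,0,0],"angular":[0,0,0],"hand":1},{"translation":[0,0,0.0008],"angular":[0,0,0],"hand":1},{"translation":[0,0,0],"angular":[0,0,0],"hand":1},{"translation":[0,0,0],"angular":[0,0,0],"hand":1}]'|egrep 'posi|cont'; done
```

```text
position: [0.4517, -0.2805, 0.0203]
contact_force: [-0.3, -0.2, -2.8]
position: [0.4519, -0.2807, 0.0193]
contact_force: [-1.5, 1.4, 5.3]
```

Contact made. Release slowly, rise, and go look into the open pot.

```bash
python3 -m handwheel '[{"translation":[0,0,0],"angular":[0,0,0],"hand":0.6},{"translation":[0,0,0],"angular":[0,0,0],"hand":0.5},{"translation":[0,0,0],"angular":[0,0,0],"hand":0.3},{"translation":[0,0,0],"angular":[0,0,0],"hand":0.3},{"translation":[0,0,0],"angular":[0,0,0],"hand":0.3},{"translation":[0,0,-0.005],"angular":[0,0,0],"hand":0.2},{"translation":[0,0,-0.015],"angular":[0,0,0],"hand":0.2},{"translation":[0,0,-0.03],"angular":[0,0,0],"hand":0.2},{"translation":[0,0,-0.04],"angular":[0,0,0],"hand":0.2},{"translation":[0,0,-0.04],"angular":[0,0,0],"hand":0.2}]'
python3 -m handwheel '[{"translation":[0.004,-0.034,-0.02],"angular":[0,0,0],"hand":0.2},{"translation":[0.004,-0.034,-0.02],"angular":[0,0,0],"hand":0.2},{"translation":[0.004,-0.034,0],"angular":[0,0,0],"hand":0.2},{"translation":[0.004,-0.034,0],"angular":[0,0,0],"hand":0.2},{"translation":[0.004,-0.034,0],"angular":[0,0,0],"hand":0.2},{"translation":[0.004,-0.034,0],"angular":[0,0,0],"hand":0.2},{"translation":[0.004,-0.034,0],"angular":[0,0,0],"hand":0.2},{"translation":[0.004,-0.029,0],"angular":[0,0,0],"hand":0.2},{"translation":[0,0,0],"angular":[0,0,0],"hand":0.2},{"translation":[0,0,0],"angular":[0,0,0],"hand":0.2}]'
python3 -m handwheel '[{"translation":[0,0,0],"angular":[0,0,0],"hand":0.2},{"translation":[0,0,0],"angular":[0,0,0],"hand":0.2},{"translation":[0,0,0],"angular":[0,0,0],"hand":0.2}]' | tail -1
python3 - <<'E'
from h import *
s=manip.get_state();print(s["position"],rot(s["ee_rot"])[:,2],np.abs(s["qd"]).max())
im=snap("wrist","w6.png"); np.savez("p1.npz",p=s["position"],q=s["ee_rot"],im=im)
t=snap("side","side3.png")
cv2.imwrite("pics/c6.png",np.vstack([im[:,:,::-1],cv2.resize(t[260:370,120:320],(384,211))[:,:,::-1].copy() if 0 else cv2.copyMakeBorder(cv2.resize(t[260:370,120:320],(384,211))[:,:,::-1],0,0,0,128,0)]))
E
```

```text
clock: 8.67
position: [0.451, -0.2799, 0.1493]
ee_rot: [-0.001, 1.0, 0.0, -0.001]
contact_force: [0.7, -1.5, -0.5]
width: 0.0682
gripper_force: 0.0
clock: 9.5
position: [0.4834, -0.0122, 0.1886]
ee_rot: [0.0, 1.0, 0.002, 0.0]
contact_force: [0.6, -0.7, 0.4]
width: 0.0685
gripper_force: 0.0
gripper_force: 0.0
[ 0.4834714  -0.01461271  0.18831147] [-3.36910884e-05 -4.30707316e-04 -9.99999907e-01] 0.0031082198298221205
```

View pics/c6.png

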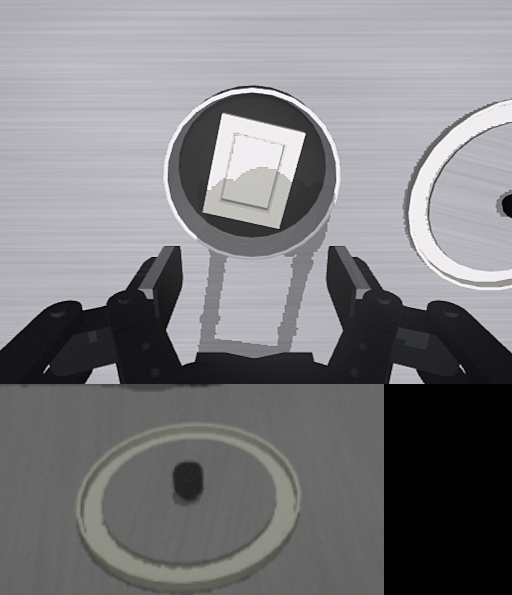

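The side crop shows the lid lying flat in the dish, knob up. The wrist view shows the open pot: block corners near (221,113), (305,133), (280,229) and (203,212), with the pocket turned about 13° in the image. Measure it from two heights.

```bash
python3 -m handwheel '[{"translation":[-0.01,0,0.02],"angular":[0,0,0],"hand":0.2},{"translation":[-0.01,0,0.02],"angular":[0,0,0],"hand":0.2},{"translation":[-0.01,0,0.01],"angular":[0,0,0],"hand":0.2},{"translation":[0,0,0],"angular":[0,0,0],"hand":0.2},{"translation":[0,0,0],"angular":[0,0,0],"hand":0.2},{"translation":[0,0,0],"angular":[0,0,0],"hand":0.2},{"translation":[0,0,0],"angular":[0,0,0],"hand":0.2}]' | grep posi
cat > pk.py <<'E'
from m import *
def quad(im,C,c0):
    g=cv2.cvtColor(im,cv2.COLOR_RGB2GRAY); u,v=proj(C,(*c0,.024)).astype(int)
    m=np.zeros_like(g)
    el=np.array([proj(C,(c0[0]+.066*np.cos(a),c0[1]+.066*np.sin(a),.024)) for a in np.arange(0,6.28,.1)]).astype(np.int32)
    cv2.fillPoly(m,[el],1)
    b=((g>140)&(m>0)).astype(np.uint8); n,l,st,c=cv2.connectedComponentsWithStats(b); k=1+np.argmax(st[1:,4])
    cs,_=cv2.findContours((l==k).astype(np.uint8),0,1); p=max(cs,key=len); h=cv2.convexHull(p)
    for e in np.linspace(1,12,45):
        a=cv2.approxPolyDP(h,e,True)
        if len(a)==4: break
    return a[:,0].astype(float),st[k]
E
python3 - <<'E'
from pk import *
o=np.load("p1.npz"); A=cam("wrist",dict(position=o["p"],ee_rot=o["q"]))
s=manip.get_state(); im=snap("wrist","w7.png"); B=cam("wrist",s); np.savez("p2.npz",p=s["position"],q=s["ee_rot"],im=im)
print(s["position"])
Q=[]
for C,i in((A,o["im"]),(B,im)):
    q,st=quad(i,C,(.484,-.0145)); i0=np.argmin(q.sum(1)); q=np.roll(q,-i0,0); Q.append(q)
    w=np.array([onplane(C,x,.024) for x in q]); print(q.tolist(),st,"\n",w.round(4).tolist(),w.mean(0),np.linalg.norm(w-np.roll(w,1,0),axis=1))
    e=[np.degrees(np.arctan2(*(w[(k+1)%4]-w[k])[[1,0]])) for k in range(4)];print(e)
for a,b in zip(*Q): print(tri([(A,a),(B,b)])[0])
E
```

```text
position: [0.4552, -0.014, 0.1394]
[ 0.45523521 -0.01399982  0.1393655 ]
[[223.0, 113.0], [305.0, 133.0], [278.0, 228.0], [203.0, 212.0]] [ 203  113  103  116 8207] 
 [[0.5421, 0.0129, 0.024], [0.5237, -0.0638, 0.024], [0.4268, -0.0404, 0.024], [0.4445, 0.0361, 0.024]] [ 0.48429157 -0.01383008  0.024     ] [0.10027044 0.07885661 0.09964409 0.07850894]
[np.float64(-103.47419223089844), np.float64(166.42733438453624), np.float64(76.98291694590571), np.float64(-13.37196058665919)]
[[216.0, 79.0], [317.0, 104.0], [283.0, 221.0], [193.0, 201.0]] [  193    79   125   143 12226] 
 [[0.5418, 0.0136, 0.024], [0.5236, -0.0637, 0.024], [0.4266, -0.0401, 0.024], [0.4448, 0.0364, 0.024]] [ 0.48420617 -0.01346274  0.024     ] [0.09967234 0.07944006 0.09984646 0.07855673]
[np.float64(-103.22421987033947), np.float64(166.29211961066937), np.float64(76.65137326001262), np.float64(-13.200837535613132)]
[0.54193208 0.01338375 0.02252132]
[ 0.5235935  -0.06396064  0.02293217]
[ 0.42193156 -0.04128227  0.01245422]
[0.44720443 0.03487834 0.03125885]
```

View pics/w7.png

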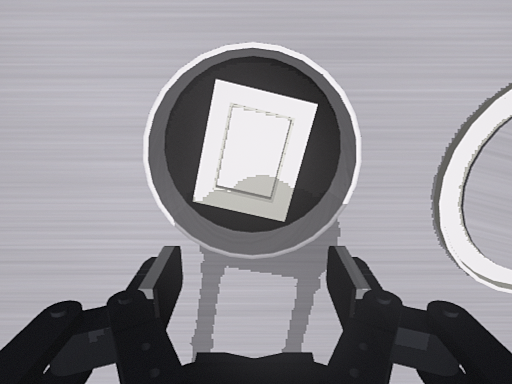

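The block is found: centre (0.4842, −0.0136), long axis at −13.4°, size 100×79 mm, and the two views agree. The pocket mouth is at about (232,105), (293,121), (271,200) and (215,187). Now I'll view the carrier.

```bash
python3 - <<'E'
from pk import *
for f in("p1.npz","p2.npz"):
    o=np.load(f);C=cam("wrist",dict(position=o["p"],ee_rot=o["q"])); a=np.radians(-13.4);u=np.array([np.cos(a),np.sin(a)]);v=np.array([-u[1],u[0]])
    for hx,hy in((.036,.026),(.05,.04)): print([proj(C,(*(np.array([.4842,-.0136])+i*hx*u+j*hy*v),.024)).round(1).tolist() for i,j in((1,1),(1,-1),(-1,-1),(-1,1))])
E
python3 -m handwheel '[{"translation":[0.002,-0.02,-0.02],"angular":[0,0,0],"hand":0.3},{"translation":[0.005,-0.036,-0.01],"angular":[0,0,0],"hand":0.3},{"translation":[0.005,-0.037,0],"angular":[0,0,0],"hand":0.3},{"translation":[0.005,-0.037,0],"angular":[0,0,0],"hand":0.3},{"translation":[0.005,-0.037,0],"angular":[0,0,0],"hand":0.3},{"translation":[0.005,-0.037,0],"angular":[0,0,0],"hand":0.3},{"translation":[0.005,-0.037,0],"angular":[0,0,0],"hand":0.3},{"translation":[0.005,-0.037,0],"angular":[0,0,0],"hand":0.3},{"translation":[0.005,-0.037,0],"angular":[0,0,0],"hand":0.3},{"translation":[0.005,-0.037,0],"angular":[0,0,0],"hand":0.3}]' |grep posi
python3 -m handwheel '[{"translation":[0,0,0],"angular":[0,0,0],"hand":0.3},{"translation":[0,0,0],"angular":[0,0,0],"hand":0.3},{"translation":[0,0,0],"angular":[0,0,0],"hand":0.3},{"translation":[0,0,0],"angular":[0,0,0],"hand":0.3}]' |grep posi
cat > cr.py <<'E'
from m import *
def carrier(im,C,z,off=(0,0)):
    """plate outline (bright incl. enclosed bar) and bar blob near (.511,.338)"""
    p=proj(C,(.511,.338,.02)).astype(int); r=75
    d=blob(im,max(p[0]-r//2,0),p[0]+r//2,max(p[1]-r//2,0),p[1]+r//2,lambda a:a.max(2)<60)
    return d
E
python3 - <<'E'
from cr import *
s=manip.get_state(); im=snap("wrist","w8.png"); C=cam("wrist",s); np.savez("c1.npz",p=s["position"],q=s["ee_rot"],im=im)
print(s["position"],rot(s["ee_rot"])[:,0])
d=carrier(im,C,.034); print(d[:2],cv2.minAreaRect(d[2].astype(np.float32)),proj(C,(.511,.338,.02)))
E
```

```text
[[233.7, 131.4], [287.1, 144.2], [268.6, 213.2], [218.4, 202.0]]
[[222.1, 113.0], [305.3, 133.1], [278.5, 228.5], [202.2, 211.7]]
[[230.0, 101.8], [295.1, 117.9], [272.3, 202.8], [211.9, 189.1]]
[[215.8, 78.6], [317.5, 104.1], [284.0, 221.4], [192.4, 200.9]]
position: [0.5008, 0.341, 0.1689]
position: [0.5001, 0.3374, 0.1684]
[0.50012946 0.33742883 0.16836199] [ 9.99999972e-01  1.31865697e-04 -1.94779450e-04]
(array([254.5       , 183.88235294]), array([ 33,  43,  13,  19, 136], dtype=int32)) ((254.0, 182.0), (18.0, 12.0), 90.0) [252.10270882 167.26567603]
```

View pics/w8.png

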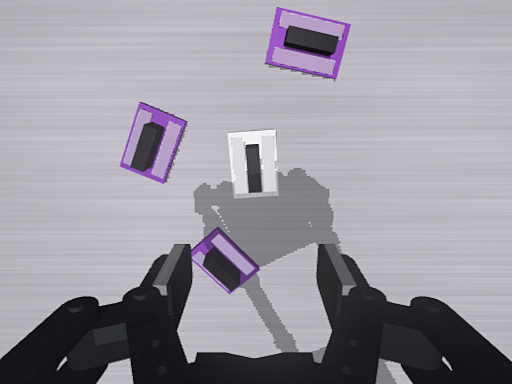

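The silver carrier is at (253,164): plate corners (228,132), (276,129), (278,195), (233,198), bar at (254,167). The purple look-alikes stand clear of the fingers' path. The pocket mouth also matches a centred projection. I'll go lower and measure from two heights.

```bash
python3 -m handwheel '[{"translation":[0,0,0.03],"angular":[0,0,0],"hand":0.5},{"translation":[0,0,0.03],"angular":[0,0,0],"hand":0.5},{"translation":[0,0,0],"angular":[0,0,0],"hand":0.5},{"translation":[0,0,0],"angular":[0,0,0],"hand":0.5},{"translation":[0,0,0],"angular":[0,0,0],"hand":0.5},{"translation":[0,0,0],"angular":[0,0,0],"hand":0.5}]' |egrep 'posi|width'
python3 - <<'E'
from cr import *
s=manip.get_state(); im=snap("wrist","w9.png"); C=cam("wrist",s); np.savez("c2.npz",p=s["position"],q=s["ee_rot"],im=im)
L=[];bars=[]
for f in("c1.npz","c2.npz"):
    o=np.load(f);C=cam("wrist",dict(position=o["p"],ee_rot=o["q"])); i=o["im"]
    p=proj(C,(.509,.337,.015)).astype(int); k=322/(C[2][2])
    h=int(.048*k)
    x0,y0=p-h; sub=i[y0:p[1]+h,x0:p[0]+h].astype(int); g=sub.max(2)
    b=blob(i,x0,p[0]+h,y0,p[1]+h,lambda a:(a.max(2)<85))
    w=blob(i,x0,p[0]+h,y0,p[1]+h,lambda a:(a.min(2)>205))
    r=cv2.minAreaRect(w[2].astype(np.float32)); rb=cv2.minAreaRect(b[2].astype(np.float32))
    print(p,"bar",b[:2],rb,"\n plate",w[:2],r)
    wc=np.array([onplane(C,q,.010)[:2] for q in cv2.convexHull(w[2].astype(np.float32))[:,0]])*1000; print("plate world",cv2.minAreaRect(wc.astype(np.float32)))
    wb=np.array([onplane(C,q,.034)[:2] for q in cv2.convexHull(b[2].astype(np.float32))[:,0]])*1000; print("bar world@34",cv2.minAreaRect(wb.astype(np.float32)))
    L.append((C,np.array(r[0])));bars.append((C,np.array(rb[0])))
print(tri(L),tri(bars))
c=im[60:290,150:360]; cv2.imwrite("pics/c9.png",cv2.resize(c,None,fx=2.5,fy=2.5)[:,:,::-1])
E
```

```text
position: [0.5016, 0.3387, 0.1104]
width: 0.0431
[253 168] bar (array([253.2907563 , 167.88403361]), array([ 42,  25,  16,  49, 595], dtype=int32)) ((253.3477325439453, 167.86801147460938), (47.664276123046875, 12.539481163024902), 85.91438293457031) 
 plate (array([252.45477387, 157.66984925]), array([  23,   11,   51,   64, 1990], dtype=int32)) ((253.10403442382812, 161.4568328857422), (61.05872344970703, 48.16300582885742), 85.91438293457031)
plate world ((513.5659790039062, 336.98492431640625), (58.811893463134766, 44.68014144897461), 4.022277355194092)
bar world@34 ((513.08544921875, 336.8348083496094), (42.77568817138672, 11.113022804260254), 4.02750825881958)
[255 187] bar (array([255.18458198, 187.752443  ]), array([ 51,  31,  20,  60, 921], dtype=int32)) ((255.16848754882812, 187.52456665039062), (59.651390075683594, 15.771605491638184), 85.76361083984375) 
 plate (array([254.37935657, 173.69839142]), array([  28,   13,   61,   77, 2984], dtype=int32)) ((254.7987060546875, 178.48008728027344), (73.83609008789062, 59.401466369628906), 86.18592071533203)
plate world ((513.5821533203125, 337.0364685058594), (59.25640106201172, 45.035831451416016), 4.080769062042236)
bar world@34 ((513.5409545898438, 336.9420471191406), (43.8823356628418, 11.244309425354004), 4.227822303771973)
(array([0.51348526, 0.33716381, 0.00555192]), [array([-0.06750801,  0.00401515]), array([ 0.08198704, -0.00480865])]) (array([0.51141708, 0.33691055, 0.02440646]), [array([-0.06812203,  0.0039605 ]), array([ 0.08380879, -0.00479879])])
```

View pics/c9.png

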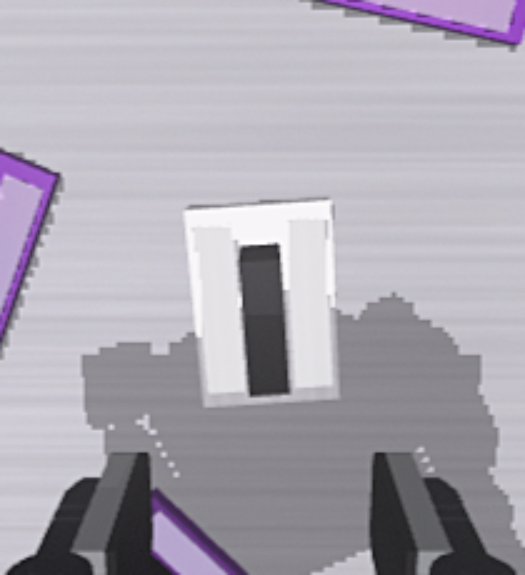

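The crop shows the silver carrier's plate and bar, turned +4°. Correcting for the shaded strip, its centre is (0.5115, 0.337). Turn, align, and descend part way.

```bash
python3 -m handwheel '[{"translation":[0,0,0],"angular":[0,0,-4.05],"hand":0.5},{"translation":[0.0098,0.002,0.02],"angular":[0,0,0],"hand":0.5},{"translation":[0,0,0.02],"angular":[0,0,0],"hand":0.5},{"translation":[0,0,0.01],"angular":[0,0,0],"hand":0.5},{"translation":[0,0,0],"angular":[0,0,0],"hand":0.5},{"translation":[0,0,0],"angular":[0,0,0],"hand":0.5},{"translation":[0,0,0],"angular":[0,0,0],"hand":0.5}]' |egrep 'posi|width'
python3 - <<'E'
from m import *
for _ in range(3):
    s=manip.get_state(); C=cam("wrist",s); im=manip.get_image("wrist"); M=rot(s["ee_rot"])
    p=proj(C,(.5115,.337,.034)).astype(int)
    b=blob(im,p[0]-40,p[0]+40,p[1]-70,p[1]+70,lambda a:a.max(2)<85)
    wb=np.array([onplane(C,q,.034)[:2] for q in cv2.convexHull(b[2].astype(np.float32))[:,0]])*1000
    r=cv2.minAreaRect(wb.astype(np.float32)); print(s["position"],np.degrees(np.arctan2(M[1,0],M[0,0])),M[:,2],r,"min x",wb[:,0].min())
E
```

```text
position: [0.5108, 0.3377, 0.0595]
width: 0.0429
[0.51080782 0.33769172 0.05950095] 4.107106738808915 [ 1.85168362e-03  8.94201794e-04 -9.99997886e-01] ((514.6820678710938, 337.073974609375), (45.787139892578125, 11.124906539916992), 3.5688607692718506) min x 491.48664767688246
[0.5108867  0.33776582 0.05965471] 4.110268389753835 [ 0.00219143  0.00108922 -0.99999701] ((514.7168579101562, 336.99847412109375), (45.82822799682617, 11.436789512634277), 3.572685956954956) min x 491.4909422500135
[0.51084393 0.33769162 0.05960763] 4.110485103009451 [ 0.00218278  0.00101297 -0.9999971 ] ((514.6854858398438, 337.0578918457031), (45.81535720825195, 11.164933204650879), 3.572840690612793) min x 491.47439389244215
```

```bash
python3 -m handwheel '[{"translation":[0.0006,0.0006,0.018],"angular":[0,0,0],"hand":0.5},{"translation":[0,0,0.016],"angular":[0,0,0],"hand":0.5},{"translation":[0,0,0.010],"angular":[0,0,0],"hand":0.5},{"translation":[0,0,0.002],"angular":[0,0,0],"hand":0.5},{"translation":[0,0,0],"angular":[0,0,0],"hand":0.5},{"translation":[0,0,0],"angular":[0,0,0],"hand":0.5}]' |egrep 'posi|width|cont'
python3 -m handwheel '[{"translation":[0,0,0],"angular":[0,0,0],"hand":1},{"translation":[0,0,0],"angular":[0,0,0],"hand":1},{"translation":[0,0,0],"angular":[0,0,0],"hand":1},{"translation":[0,0,0],"angular":[0,0,0],"hand":1},{"translation":[0,0,0],"angular":[0,0,0],"hand":1},{"translation":[0,0,0],"angular":[0,0,0],"hand":1}]' 50
python3 -m handwheel '[{"translation":[0,0,-0.003],"angular":[0,0,0],"hand":1},{"translation":[0,0,-0.01],"angular":[0,0,0],"hand":1},{"translation":[0,0,-0.03],"angular":[0,0,0],"hand":1},{"translation":[0,0,-0.03],"angular":[0,0,0],"hand":1},{"translation":[0,0,-0.03],"angular":[0,0,0],"hand":1},{"translation":[0,0,-0.01],"angular":[0,0,0],"hand":1},{"translation":[0,0,0],"angular":[0,0,0],"hand":1},{"translation":[0,0,0],"angular":[0,0,0],"hand":1},{"translation":[0,0,0],"angular":[0,0,0],"hand":1}]'
python3 - <<'E'
from m import *
s=manip.get_state(); C=cam("wrist",s); im=snap("wrist","w10.png"); M=rot(s["ee_rot"]); print(s["position"],M[:,2],np.degrees(np.arctan2(M[1,0],M[0,0])))
for nm,q in dict(grip=(0,0,.034),cor1=(.032,.022,.01),cor2=(.032,-.022,.01)).items():
    pass
    t=np.array(s["position"])+M@np.array([q[0],q[1],-(q[2]-.0125)]); print(nm,proj(C,t))
E
```

```text
position: [0.5112, 0.3369, 0.0128]
contact_force: [0.2, -0.2, -0.8]
width: 0.0426
clock: 13.98
position: [0.5115, 0.337, 0.0132]
ee_rot: [-0.0, 0.999, 0.036, 0.001]
contact_force: [-0.1, 0.1, 6.0]
width: 0.011
gripper_force: 50.6
clock: 14.73
position: [0.5094, 0.3359, 0.1234]
ee_rot: [0.001, 0.999, 0.036, -0.002]
contact_force: [0.2, -0.1, -2.0]
width: 0.0107
gripper_force: 49.7
[0.50936523 0.33590429 0.12339393] [-0.00340736 -0.00183086 -0.99999252] 4.094425568114809
grip [251.70181449 278.27465639]
cor1 [298.65756404 190.69675944]
cor2 [205.09875555 190.72159602]
```

View pics/w10.png

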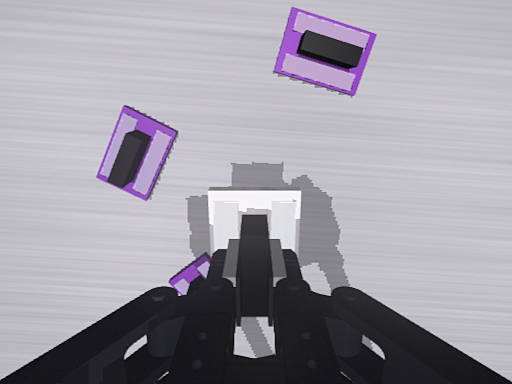

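That was picture 12, so I'm already past the limit of 10 and will view no more. The carrier hangs level, with its front plate corners at (208,190) and (300,190), within 2 px of predicted. Next: turn to the pocket's yaw and carry.

```bash
python3 -m handwheel '[{"translation":[0,0,0],"angular":[0,0,5.8],"hand":1},{"translation":[0,0,0],"angular":[0,0,5.8],"hand":1},{"translation":[0,0,0],"angular":[0,0,5.9],"hand":1},{"translation":[0,0,0],"angular":[0,0,0],"hand":1},{"translation":[0,0,0],"angular":[0,0,0],"hand":1},{"translation":[0,0,0],"angular":[0,0,0],"hand":1}]' >/dev/null
cat > go.py <<'E'
from h import *
s=manip.get_state();M=rot(s["ee_rot"]);d=np.array([.4842,-.0137,.0273])-s["position"]
print(s["position"],"yaw",np.degrees(np.arctan2(M[1,0],M[0,0])),"z",M[:,2].round(4),"tool delta",(M.T@d).round(4),"F",s["contact_force"].round(1),s["width"])
E
python3 go.py
```

```text
[0.51026127 0.33636623 0.12413179] yaw -13.278944631564508 z [-0.0019 -0.001  -1.    ] tool delta [0.0552 0.3466 0.0972] F [-0.7  1.  -1.1] 0.011056825360103965
```

```bash
python3 -m handwheel '[{"translation":[0.003,0.018,0],"angular":[0,0,0],"hand":1},{"translation":[0.005,0.032,0],"angular":[0,0,0],"hand":1},{"translation":[0.006,0.037,0],"angular":[0,0,0],"hand":1},{"translation":[0.006,0.037,0],"angular":[0,0,0],"hand":1},{"translation":[0.006,0.037,0],"angular":[0,0,0],"hand":1},{"translation":[0.006,0.037,0],"angular":[0,0,0],"hand":1},{"translation":[0.006,0.037,0],"angular":[0,0,0],"hand":1},{"translation":[0.006,0.037,0],"angular":[0,0,0],"hand":1},{"translation":[0.006,0.037,0],"angular":[0,0,0],"hand":1},{"translation":[0.005,0.024,0],"angular":[0,0,0],"hand":1}]' >/dev/null
python3 -m handwheel '[{"translation":[0,0.0135,0],"angular":[0,0,0],"hand":1},{"translation":[0,0,0.02],"angular":[0,0,0],"hand":1},{"translation":[0,0,0.02],"angular":[0,0,0],"hand":1},{"translation":[0,0,0],"angular":[0,0,0],"hand":1},{"translation":[0,0,0],"angular":[0,0,0],"hand":1},{"translation":[0,0,0],"angular":[0,0,0],"hand":1},{"translation":[0,0,0],"angular":[0,0,0],"hand":1}]' >/dev/null
python3 go.py
python3 - <<'E'
from h import *
for _ in range(2):
    s=manip.get_state();C=cam("wrist",s);M=rot(s["ee_rot"]);im=manip.get_image("wrist");g=cv2.cvtColor(im,7)
    # pot rim outer edge, expected columns vs. observed, along rim top z=.05
    out=[]
    for a in np.arange(-60,61,20):
        th=np.radians(a); rr=np.arange(.060,.095,.0004)
        pr=[proj(C,(.4842+r*np.cos(th),-.0137+r*np.sin(th),.05)) for r in rr]
        v=np.array([g[int(round(q[1])),int(round(q[0]))] if 0<=q[0]<511 and 0<=q[1]<383 else 0 for q in pr]).astype(int)
        b=rr[v>215]; out.append((a,b.min().round(4) if len(b) else None,b.max().round(4) if len(b) else None))
    print(out)
np.save("w11.npy",im); print(s["position"])
E
```

```text
[ 0.48496206 -0.01306894  0.08630946] yaw -13.344558828677503 z [ 2.2e-03 -5.0e-04 -1.0e+00] tool delta [-0.0007  0.0008  0.059 ] F [-0.5 -1.  -1.4] 0.010744157211807416
[(np.int64(-60), np.float64(0.0764), np.float64(0.0788)), (np.int64(-40), np.float64(0.076), np.float64(0.0792)), (np.int64(-20), np.float64(0.0764), np.float64(0.0792)), (np.int64(0), np.float64(0.0768), np.float64(0.0796)), (np.int64(20), np.float64(0.06), np.float64(0.0792)), (np.int64(40), np.float64(0.0768), np.float64(0.0792)), (np.int64(60), np.float64(0.0764), np.float64(0.0792))]
[(np.int64(-60), np.float64(0.0764), np.float64(0.0788)), (np.int64(-40), np.float64(0.076), np.float64(0.0792)), (np.int64(-20), np.float64(0.0764), np.float64(0.0788)), (np.int64(0), np.float64(0.0768), np.float64(0.0796)), (np.int64(20), np.float64(0.06), np.float64(0.0792)), (np.int64(40), np.float64(0.0768), np.float64(0.0792)), (np.int64(60), np.float64(0.0764), np.float64(0.0792))]
[ 0.48493106 -0.01304012  0.0863409 ]
```

The pot rim fits the centre to within 0.5 mm. Lower into the pocket, slowly at the end.

```bash
python3 -m handwheel '[{"translation":[-0.0006,0.0006,0.012],"angular":[0,0,0],"hand":1},{"translation":[0,0,0.016],"angular":[0,0,0],"hand":1},{"translation":[0,0,0.009],"angular":[0,0,0],"hand":1},{"translation":[0,0,0.003],"angular":[0,0,0],"hand":1},{"translation":[0,0,0],"angular":[0,0,0],"hand":1},{"translation":[0,0,0],"angular":[0,0,0],"hand":1},{"translation":[0,0,0],"angular":[0,0,0],"hand":1}]' >/dev/null
python3 go.py
python3 -m handwheel '[{"translation":[0,0,0.002],"angular":[0,0,0],"hand":1},{"translation":[0,0,0.002],"angular":[0,0,0],"hand":1},{"translation":[0,0,0.002],"angular":[0,0,0],"hand":1},{"translation":[0,0,0.002],"angular":[0,0,0],"hand":1},{"translation":[0,0,0.002],"angular":[0,0,0],"hand":1},{"translation":[0,0,0],"angular":[0,0,0],"hand":1},{"translation":[0,0,0],"angular":[0,0,0],"hand":1}]' >/dev/null
python3 go.py
```

```text
[ 0.48392147 -0.01368678  0.04593476] yaw -13.392077150477093 z [ 1.4e-03 -3.0e-04 -1.0e+00] tool delta [ 0.0002 -0.0001  0.0186] F [ 0.7  0.6 -1.4] 0.011232779861217727
[ 0.48307392 -0.01361903  0.03507505] yaw -13.40187350187854 z [-5.e-04 -0.e+00 -1.e+00] tool delta [ 0.0011 -0.0002  0.0078] F [-1.2  0.2 -1.3] 0.01066814886763084
```

```bash
python3 -m handwheel '[{"translation":[0.0005,0,0.0015],"angular":[0,0,0],"hand":1},{"translation":[0,0,0.0015],"angular":[0,0,0],"hand":1},{"translation":[0,0,0.0015],"angular":[0,0,0],"hand":1},{"translation":[0,0,0.001],"angular":[0,0,0],"hand":1},{"translation":[0,0,0],"angular":[0,0,0],"hand":1},{"translation":[0,0,0],"angular":[0,0,0],"hand":1}]' >/dev/null
python3 go.py
python3 -m handwheel '[{"translation":[0,0,0.001],"angular":[0,0,0],"hand":1},{"translation":[0,0,0],"angular":[0,0,0],"hand":1},{"translation":[0,0,0.0007],"angular":[0,0,0],"hand":1},{"translation":[0,0,0],"angular":[0,0,0],"hand":1},{"translation":[0,0,0],"angular":[0,0,0],"hand":1}]' >/dev/null
python3 go.py
```

```text
[ 0.48365885 -0.01373413  0.02969078] yaw -13.40037296618164 z [-2.e-04 -1.e-04 -1.e+00] tool delta [ 0.0005 -0.0002  0.0024] F [ 0.4 -0.5 -1.2] 0.011179918878969386
[ 0.48370987 -0.01374764  0.02807169] yaw -13.40387160064326 z [ 0.e+00 -1.e-04 -1.e+00] tool delta [ 0.0005 -0.0002  0.0008] F [-0.2  0.  -1.1] 0.010999024765261227
```

No contact yet and the position is right; continue in 0.5 mm steps.

```bash
for i in 1 2; do python3 -m handwheel '[{"translation":[0,0,0.0006],"angular":[0,0,0],"hand":1},{"translation":[0,0,0],"angular":[0,0,0],"hand":1},{"translation":[0,0,0],"angular":[0,0,0],"hand":1},{"translation":[0,0,0],"angular":[0,0,0],"hand":1}]' >/dev/null
python3 go.py; done
```

```text
[ 0.48373185 -0.01372587  0.02747343] yaw -13.397366223435 z [ 0.e+00 -1.e-04 -1.e+00] tool delta [ 0.0004 -0.0001  0.0002] F [ 0.1 -0.5 -2. ] 0.010817265259327186
[ 0.48379871 -0.01374612  0.02722036] yaw -13.402295075486201 z [ 4.e-04 -2.e-04 -1.e+00] tool delta [ 0.0004 -0.0001 -0.0001] F [-1.2  0.5  4. ] 0.010976588481868887
```

Contact at the expected floor height (TCP z 0.0272). Release and rise.

```bash
python3 -m handwheel '[{"translation":[0,0,0],"angular":[0,0,0],"hand":0.8},{"translation":[0,0,0],"angular":[0,0,0],"hand":0.7},{"translation":[0,0,0],"angular":[0,0,0],"hand":0.6},{"translation":[0,0,0],"angular":[0,0,0],"hand":0.6},{"translation":[0,0,0],"angular":[0,0,0],"hand":0.6},{"translation":[0,0,-0.005],"angular":[0,0,0],"hand":0.6},{"translation":[0,0,-0.015],"angular":[0,0,0],"hand":0.6},{"translation":[0,0,-0.03],"angular":[0,0,0],"hand":0.6},{"translation":[0,0,-0.04],"angular":[0,0,0],"hand":0.6},{"translation":[0,0,-0.04],"angular":[0,0,0],"hand":0.6}]'
python3 -m handwheel '[{"translation":[0,0,0],"angular":[0,0,0],"hand":0.6},{"translation":[0,0,0],"angular":[0,0,0],"hand":0.6},{"translation":[0,0,0],"angular":[0,0,0],"hand":0.6}]'>/dev/null
cat > chk.py <<'E'
from m import *
s=manip.get_state();C=cam("wrist",s);im=snap("wrist","w12_%d.png"%(s["clock"]*100))
p=proj(C,(.4842,-.0137,.048)).astype(int); b=blob(im,p[0]-32,p[0]+32,p[1]-45,p[1]+45,lambda a:a.max(2)<85)
for z in(.048,.052):
    w=np.array([onplane(C,q,z)[:2] for q in cv2.convexHull(b[2].astype(np.float32))[:,0]])*1000; print(s["position"],p,b[:2],cv2.minAreaRect(w.astype(np.float32)))
np.savez("z%d.npz"%(s["clock"]*100),p=s["position"],q=s["ee_rot"],im=im)
S=cam("side");sd=manip.get_image("side"); k=proj(S,(.452,-.281,.031)).astype(int); kb=blob(sd,k[0]-15,k[0]+15,k[1]-15,k[1]+15,lambda a:a.max(2)<60); print("lid knob side",k,kb[0])
E
python3 chk.py
```

```text
clock: 20.38
position: [0.4827, -0.0136, 0.158]
ee_rot: [-0.0, 0.993, -0.117, -0.001]
contact_force: [1.5, -0.9, 0.3]
width: 0.0339
gripper_force: 0.0
[ 0.48321929 -0.01363471  0.15688629] [252 190] (array([254.07174231, 186.40702782]), array([ 28,  16,  14,  52, 683], dtype=int32)) ((486.24542236328125, -15.914487838745117), (10.512917518615723, 43.1031494140625), 76.27098846435547)
[ 0.48321929 -0.01363471  0.15688629] [252 190] (array([254.07174231, 186.40702782]), array([ 28,  16,  14,  52, 683], dtype=int32)) ((487.36669921875, -16.174453735351562), (10.34581470489502, 42.41802215576172), 76.27098846435547)
lid knob side [217 309] [217.61302682 310.04214559]
```

The bar stands square (−13.7°) on the pocket's centre at the seated height, and the lid's knob is where it was set down. The robot is clear, so I'm handing in.

```bash
python3 -c "
from rig import manip
print(manip.sign_off())"
```

```text
the job is handed in; nothing more can be done
None
```

The job is handed in at about 20 s on the robot's clock: the lid lies knob up in the dish and the carrier is seated square in the pot's pocket by the measurements, but I viewed 12 pictures instead of the allowed 10, and no result came back.

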